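Level the hinged shelf on its foot and hold it down

TASK

Grip the black knob of the levelling foot on the small hinged shelf, press it down against the lifting spring until the foot stands firmly on its round pad, and turn the knob until the bubble of the red spirit level rests centred between the two black lines. Finish while still gripping the knob and pressing it down, with the bubble centred, so that I can fix the lock nut. Leave the jar, the tin and the little bottle where they are.

Things in the scene. Friction and masses are not known exactly. Their poses are not given: they have to be found in the camera images.
- knob (a point): Centre of the black round knob on top of the foot: 38 mm diameter, 30 mm high, axis square to the shelf; grip it from above in any direction. Its underside is 12 to 26 mm above the shelf. It starts raised and comes down on an arc about the hinge (about 3 mm outward); with the foot on the pad its centre is about 87 mm above the table and stays so while it is turned. Its x and y turn with it.
- foot_knob (a joint): Turn of the knob in rad, growing clockwise seen from above, -1.7 to 1.0; friction of about 0.1 N m keeps it where it is left. Clockwise screws the foot out below the shelf, 5.5 mm per radian (steep thread), and so raises the foot end of the pressed shelf: 23 mrad of tilt, 14 mm of bubble, per radian. At the start the foot is 0.6 to 1.35 rad too short.
- bubble (a joint): White bubble, 17 mm long, in the level's vial: offset in m from the vial's middle, positive toward the knob, -0.023 to 0.023 (end stops). It moves toward the higher end, 0.6 mm per milliradian of the shelf's slope, and settles in about 0.5 s. Two black lines 27 mm apart mark the middle; within 5 mm of the middle the bubble touches neither.
- level_mid (a point): Red spirit level, clipped fast along the middle of the shelf between hinge and knob: 120 long x 26 wide x 34 mm high (40 over its yellow-green vial). The point is the top of the vial's middle; x points along the level toward the knob, 140 mm away, z up from the shelf. Not to be handled.
- shelf: Aluminium shelf 74 wide x 270 long x 8 mm thick; the origin lies on its hinge, 50 mm above the table; it reaches along its own -y to the foot, 235 mm from the hinge, and 32 mm past it. A spring holds its foot end raised by 0.05 rad at the start; at the knob 2 to 5 N press it down some 15 to 20 mm until the foot meets its pad, and it springs up again when let go.
- leveller: Fixed grey steel base under the shelf, 90 wide x 300 long (along its y) x 12 mm thick, with two hinge cheeks 62 mm high at its +y end. The origin is at its underside straight below the knob; y points to the hinge.
- foot_pad: Black rubber disc, 48 mm diameter, 4 mm thick, fixed on the base under the foot; the origin is the middle of its underside, 12 mm above the table.
- foot_rod: Steel threaded foot that carries the knob, with a rubber disc 32 mm in diameter at its lower end; the origin is the middle of its underside, which comes to rest 16 mm above the table on the pad.
- jar_purple: Purple screw-lid jar, 60 diameter x 72 mm high, bystander. Origin at its underside.
- wax_tin: Flat white tin with a red lid, 80 diameter x 34 mm high, bystander. Origin at its underside.
- touchup_bottle: Small grey bottle with a black cap, 26 diameter x 74 mm high, bystander. Origin at its underside.

How it is judged:
On the way:
1. the gripped knob is pressed down and the foot stands on its pad (contact force between foot_rod and foot_pad above 2 N and contact force between the fingers and foot_rod above 1 N), for 0.2 s.
At the end, for the whole second after the job is handed in: The fingers still hold the knob (over 1 N) and the foot presses on its pad with over 2 N; the bubble is within 5 mm of the vial's middle; the knob is no longer turning (under 0.1 rad/s) (all of step 1 and value of joint bubble between -0.005 and 0.005 m and velocity of joint foot_knob between -0.1 and 0.1 rad/s); the arm keeps its last pose, push and grip.
It fails at once if the purple jar is pushed more than 30 mm or knocked over (distance of jar_purple from where it was at the start of the episode above 0.03 m or angle between jar_purple's own z axis and vertical above 0.5 rad).
It fails at once if the tin is pushed more than 30 mm or knocked over (distance of wax_tin from where it was at the start of the episode above 0.03 m or angle between wax_tin's own z axis and vertical above 0.5 rad).
It fails at once if the small bottle is pushed more than 30 mm or knocked over (distance of touchup_bottle from where it was at the start of the episode above 0.03 m or angle between touchup_bottle's own z axis and vertical above 0.5 rad).
It also fails if it takes over 32 s, if anything falls off the work surface, if the arm or the gripper's body presses on something with over 40 N, if the wrist force passes 120 N, or if a joint passes its speed limit or range.

ROBOT

A 6-joint arm with a two-finger parallel gripper is mounted at the origin on a cart in front of the work surface, level with it; the furniture and walls round the work are solid. World frame = base frame: x ahead of the robot, y to its left, z up, the work surface at z = 0. Lengths are in m, angles in rad, forces in N, time in s.
With the tool pointing down it reaches from about 0.35 to 0.975 m from the base axis. Payload 4.9 kg.
Tool frame: the origin (TCP) lies midway between the tips of the shut fingers; the grasp point (between the pads) lies 19 mm behind it; z points along the fingers, y is the direction in which the jaws open and shut (so a half turn about z gives the same grasp; the last joint's range is limited). The gripper opens to 85 mm and grips with 20 to 120 N. Pads are 22 mm wide; open, the fingers measure 114 mm over their backs; the gripper's body (76 mm by 85 mm) begins 54 mm behind the grasp point. The pads swing forward as they close: fully open they stand 13 mm farther back than shut.
Start: joints at [-1.27, 0.053, 1.613, -0, 1.476, -0.119], TCP at [0.255, -0.571, 0.231] pointing down, gripper open.
Joint ranges: [-3.01, 3.01], [-1.01, 2.22], [0.06, 2.58], [-1.02, 4.17], [0.09, 2.62], [-3.14, 3.14]. Speed limits (rad/s): [2.57, 2.57, 3.14, 3.14, 3.14, 3.14].

INTERFACE

Orientations are given as a rotation vector (axis times angle).
In Python, from station import ctrl gives the robot as it stands.
- The arm moves only by the tool apply_moves, never from a script. Its argument "rows" is a list of rows, each a list of 6 numbers: the shift along the tool's x, y, z in cm, then the turn, a rotation vector about the tool's x, y, z in units of 5 degrees (1.0 is 5 degrees). In form: [[x, y, z, rx, ry, rz], ...]. A call has 1 to 20 rows; each row is the pose to reach, as a shift and turn from the pose measured when the call began, along the tool's axes at that moment; what a row does not reach only later rows make up. A row lasts 1/10 s, in which the tool goes at most 50 mm and 8.59 degrees, less where a joint would pass 70% of its speed; a pose out of reach is approached as far as the arm can. A call with a gripper value outside its range is refused whole. "grip" is the closure, from 0 (fully open) to 1 (shut), set as the call begins (left out, the last holds). The fingers move at their own pace and stop on an object; "squeeze" is the grip in N (left out, the last holds). Time passes only in rows, so rows that repeat a pose let the fingers close. It gives the time, the measured TCP pose, the force and the opening at its end, in the units of the state.
- ctrl.get_obs(): the state, without advancing time (a new reading comes with each control period).
- ctrl.get_image(name): name is "side" or "top" or "wrist"; returns a dict with "color" (480x640x3 uint8, blue, green, red), "mtx" (3x3 intrinsics, pixels), "rvec" (rotation vector, rad) and "tvec" (3), from world to camera coordinates, as OpenCV has them. Camera axes: x right, y down, z forward; pixel columns grow to the right and rows downward; lengths in m; the calibration is good to about 2 mm. A picture is of the moment at which its call begins. There is no depth.
- ctrl.finish_job(): hands the job in, once; it reports no verdict.
The state is a dict: "t": time; "q": joint angles; "dq": joint speeds; "effort": joint torques, N m; "tool_pos": TCP position; "tool_rot": TCP orientation; "contact_force": force on the tool from outside, world axes, zero at the start; "wrist_torque": the same for the moment, N m; "opening": finger opening in m.
Only numpy, scipy, OpenCV 4.12 (cv2) and the standard library are available. Lean on these libraries where they do the work, as an engineer would, in place of code of your own. Each camera call takes 0.05 s, during which the arm holds its last target.

## Working session

There is one attempt and no reset: what is moved stays moved. The work goes in short steps, Python scripts to look and compute and a tool call to move; the robot and the scene stay as the last step left them, time stands still between calls to the robot, and variables do not carry over. Pictures are saved under pics/ and viewed, and the job is handed in when it is done.

Besides the shell and the picture viewer there is one more tool, called after ">>>" by a JSON object that holds its "op" and its "data", one argument or row to a line. apply_moves: Moves the arm, as the interface text tells. Its arguments: {"type":"object","properties":{"rows":{"type":"array","items":{"type":"array","items":{"type":"number"}}},"grip":{"type":"number"},"squeeze":{"type":"number"}},"required":["rows"]}

```bash
mkdir -p pics; ls; cat > h.py <<'E'
from station import ctrl
import numpy as np, cv2
def snap(n,f):
    im=ctrl.get_image(n); cv2.imwrite('pics/'+f,im['color']); return im
def ray(im,u,v):
    R=cv2.Rodrigues(np.array(im['rvec'],float))[0]; t=np.array(im['tvec'],float).ravel()
    p=cv2.undistortPoints(np.array([[[u,v]]],float),np.array(im['mtx'],float),None)[0,0]
    d=R.T@np.array([p[0],p[1],1]); c=-R.T@t; return c,d
def atz(im,u,v,z):
    c,d=ray(im,u,v); return c+d*(z-c[2])/d[2]
def proj(im,P):
    return cv2.projectPoints(np.array(P,float).reshape(-1,3),np.array(im['rvec'],float),np.array(im['tvec'],float),np.array(im['mtx'],float),None)[0].reshape(-1,2)
E
python3 - <<'E'
from h import *
import pickle
d={n:snap(n,n+'0.png') for n in('top','side','wrist')}
pickle.dump(d,open('d0.pkl','wb'))
o=ctrl.get_obs();print(o)
for n in d: print(n,ray(d[n],320,240))
E
```

```text
pics
{'t': 0.15, 'q': array([-1.26997980e+00,  5.32581028e-02,  1.61395785e+00, -2.77519655e-05,
        1.47601202e+00, -1.19016547e-01]), 'dq': array([ 0.00019759, -0.00161505, -0.00441308, -0.00037457,  0.00121995,
       -0.00122565]), 'effort': array([ 4.69362240e-04, -3.94241595e+01, -3.70720553e+01, -2.21585065e-04,
        4.64065859e-03, -6.18325146e-06]), 'tool_pos': array([ 0.25459507, -0.57026688,  0.23032504]), 'tool_rot': array([-3.07103814e+00, -6.54304865e-01,  2.76250055e-04]), 'contact_force': array([-0.49368112, -0.08477053, -0.03161827]), 'wrist_torque': array([ 0.00465056, -0.05845204,  0.03964723]), 'opening': 0.08516509449149169}
top (array([ 0.47466136, -0.17510298,  0.9815584 ]), array([ 0.08263778,  0.01612289, -0.99662524]))
side (array([ 0.56122692, -1.0115059 ,  0.54722819]), array([-0.06364079,  0.88160428, -0.46781587]))
wrist (array([ 0.3169591 , -0.54332709,  0.37277903]), array([-0.23106603, -0.10386826, -0.9674701 ]))
```

View pics/top0.png

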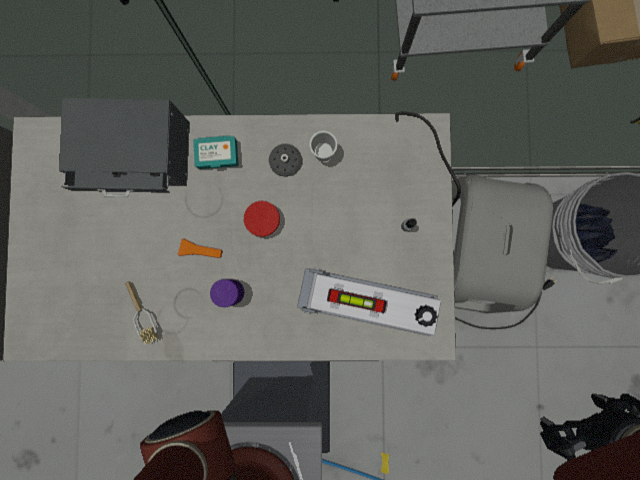

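View pics/side0.png

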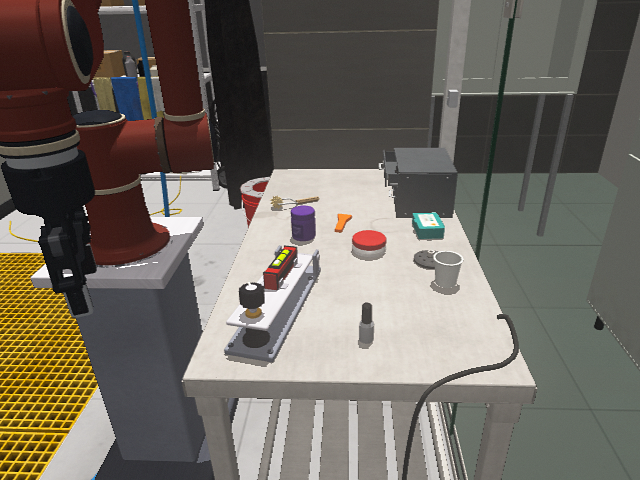

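View pics/wrist0.png

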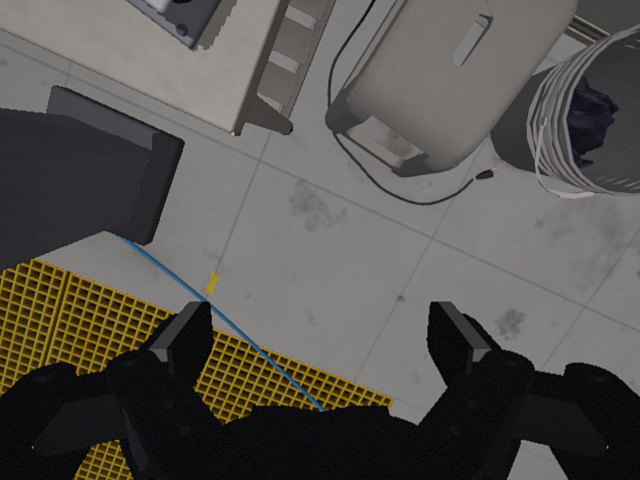

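The top view shows the knob at about (427,315), the level around (357,300), the hinge at (308,288), the jar at (227,292), the tin at (262,219) and the bottle at (410,225). Next I'll zoom in.

```bash
python3 - <<'E'
from h import *
import pickle
d=pickle.load(open('d0.pkl','rb'))
t=d['top'];s=d['side']
a=cv2.resize(t['color'][255:345,290:460],None,fx=4.5,fy=4.5,interpolation=cv2.INTER_CUBIC)
b=cv2.resize(s['color'][235:365,215:335],None,fx=4.5,fy=4.5,interpolation=cv2.INTER_CUBIC)
cv2.imwrite('pics/tz.png',a);cv2.imwrite('pics/sz.png',b)
print(atz(t,427,315,.119),atz(t,410,225,.07),atz(t,308,288,.06),atz(t,227,292,.072))
E
```

```text
[ 0.39828464 -0.36892989  0.119     ] [ 0.58049534 -0.34840046  0.07      ] [ 0.45028747 -0.13454119  0.06      ] [0.44318674 0.03284536 0.072     ]
```

View pics/tz.png

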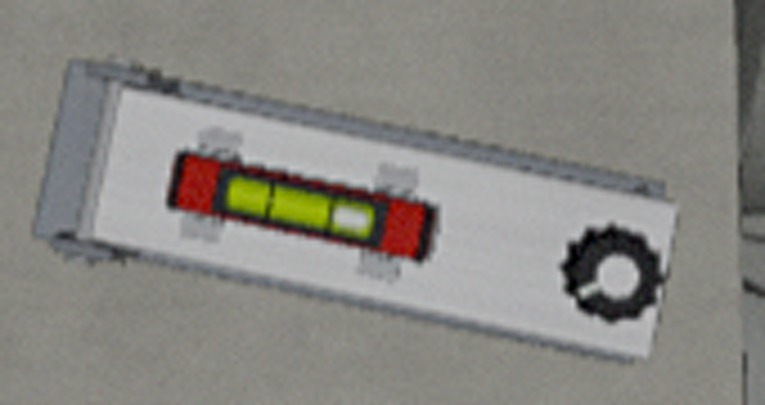

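View pics/sz.png

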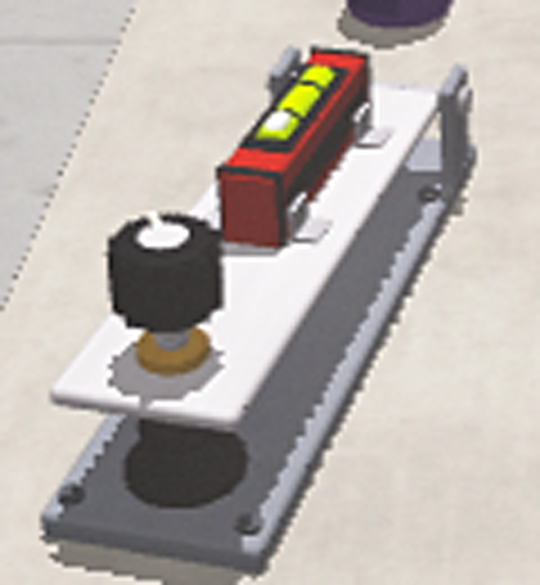

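```bash
python3 - <<'E'
from h import *
import pickle
d=pickle.load(open('d0.pkl','rb'))
t=d['top'];s=d['side']
def tri(a,b):
    P=[np.array(i['mtx'])@np.c_[cv2.Rodrigues(np.array(i['rvec'],float))[0],np.array(i['tvec']).ravel()] for i in(t,s)]
    X=cv2.triangulatePoints(P[0],P[1],np.array(a,float).reshape(2,1),np.array(b,float).reshape(2,1)).ravel();X=X[:3]/X[3]
    print(X,proj(t,X)[0]-a,proj(s,X)[0]-b);return X
T=lambda u,v:(u/4.5+290-.4,v/4.5+255-.4); S=lambda u,v:(u/4.5+215-.4,v/4.5+235-.4)
k=tri(T(612,275),S(163,238))
# vial middle, and ends
m=tri(T(302,205),S(297,103))
for a in [(178,182),(428,232)]: print('level end',atz(t,*T(*a),.097))
# hinge-end middle of shelf
print(np.degrees(np.arctan2(*(m-k)[:2])), np.linalg.norm((m-k)[:2]))
E
```

```text
[ 0.39718672 -0.36683789  0.1156386 ] [-0.05082469 -0.29242581] [-0.30537239 -0.01161275]
[ 0.42742837 -0.23377602  0.09613497] [-0.06878861 -0.49423869] [-0.45315509  0.00095979]
level end [ 0.43695679 -0.1786413   0.097     ]
level end [ 0.41427625 -0.28975632  0.097     ]
12.804395146267446 0.13645519098557146
```

```bash
cat >> h.py <<'E'
from scipy.spatial.transform import Rotation as Ro
def plan(target,psi=None):
    o=ctrl.get_obs(); R=Ro.from_rotvec(o['tool_rot']); M=R.as_matrix()
    p0=np.degrees(np.arctan2(M[1,0],M[0,0]))
    sh=M.T@(np.array(target)-o['tool_pos'])*100
    if psi is None: psi=p0
    p=np.radians(psi); D=np.array([[np.cos(p),np.sin(p),0],[np.sin(p),-np.cos(p),0],[0,0,-1]])
    rv=Ro.from_matrix(M.T@D).as_rotvec()
    print('t',o['t'],'pos',o['tool_pos'],'psi',p0,'F',o['contact_force'],'open',o['opening'],'q6',o['q'][5])
    print('shift cm',sh.round(2),'turn units',(np.degrees(rv)/5).round(2))
E
python3 - <<'E'
from h import *
plan([.397,-.3675,.18],128)
E
```

```text
t 0.15 pos [ 0.25459507 -0.57026688  0.23032504] psi 24.054807050558324 F [-0.49368112 -0.08477053 -0.03161827] open 0.08516509449149169 q6 -0.11901654681549127
shift cm [ 21.27 -12.7    5.06] turn units [-1.000e-02 -2.000e-02 -2.079e+01]
```

>>> {"op": "apply_moves", "data": {
  "rows": [
    [1.5, -0.9, 0, 0, 0, -1.5],
    [3, -1.8, 0, 0, 0, -3],
    [4.5, -2.7, 0.3, 0, 0, -4.5],
    [6, -3.6, 0.7, 0, 0, -6],
    [7.5, -4.5, 1, 0, 0, -7.5],
    [9, -5.4, 1.5, 0, 0, -9],
    [10.6, -6.3, 2, 0, 0, -10.5],
    [12.1, -7.2, 2.5, 0, 0, -12],
    [13.7, -8.1, 3, 0, 0, -13.5],
    [15.2, -9, 3.5, 0, 0, -15],
    [16.7, -10, 4, 0, 0, -16.5],
    [18.2, -10.9, 4.5, 0, 0, -18],
    [19.8, -11.8, 5, 0, 0, -19.5],
    [21.27, -12.7, 5.06, 0, 0, -20.8],
    [21.27, -12.7, 5.06, 0, 0, -20.8],
    [21.27, -12.7, 5.06, 0, 0, -20.8]
  ],
  "grip": 0
}}

```text
t: 1.75
tool_pos: [0.397, -0.3675, 0.1798]
tool_rot: [-1.377, -2.822, -0.001]
contact_force: [0.9, -0.7, -0.3]
opening: 0.0855
```

```bash
python3 - <<'E'
from h import *
import pickle
plan([.397,-.3675,.081],128)
d={n:snap(n,n+'1.png') for n in('top','wrist')}
pickle.dump(d,open('d1.pkl','wb'))
w=d['wrist'];print(proj(w,[[.3975,-.367,.1156],[.397,-.3677,.0866],[.427,-.2338,.096]]))
E
```

```text
t 1.75 pos [ 0.39695253 -0.36745921  0.17980459] psi 127.99184274012275 F [ 0.85655565 -0.65969134 -0.27745023] open 0.08549781186381665 q6 -1.547653216471795
shift cm [-0.02 -0.    9.88] turn units [ 0.   -0.02 -0.  ]
[[320.8565668  259.17359812]
 [319.50928779 246.52274403]
 [498.85977815 109.01245475]]
```

View pics/wrist1.png

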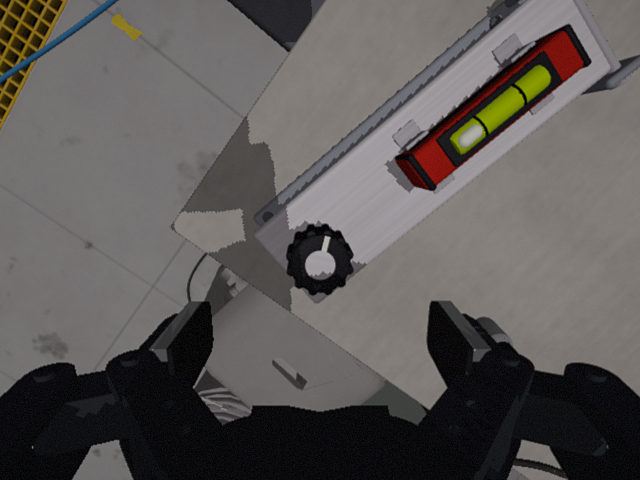

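View pics/top1.png

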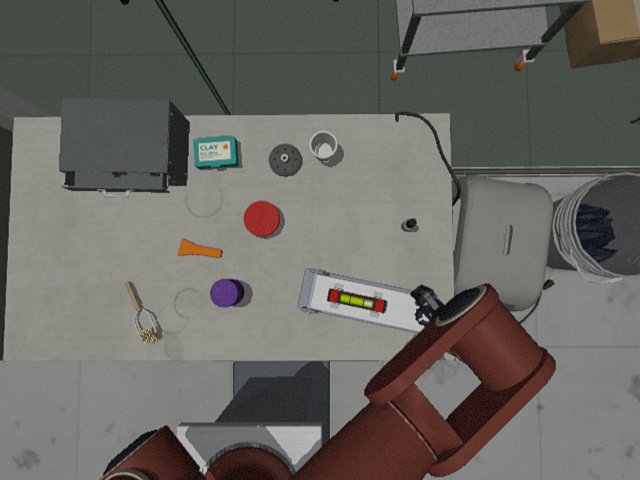

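The wrist view shows the knob cap at about (320,260), against a predicted (321,259). The vial is visible in both the wrist and top views. I'll descend and grip.

>>> {"op": "apply_moves", "data": {
  "rows": [
    [0, 0, 1.5, 0, 0, 0],
    [0, 0, 3.5, 0, 0, 0],
    [0, 0, 5.5, 0, 0, 0],
    [0, 0, 7.5, 0, 0, 0],
    [0, 0, 9, 0, 0, 0],
    [0, 0, 9.9, 0, 0, 0],
    [0, 0, 9.9, 0, 0, 0],
    [0, 0, 9.9, 0, 0, 0]
  ]
}}

```text
t: 2.65
tool_pos: [0.3969, -0.3683, 0.0815]
tool_rot: [-1.378, -2.823, -0.001]
contact_force: [-0.9, 0.6, -0.1]
opening: 0.085
```

>>> {"op": "apply_moves", "data": {
  "rows": [
    [0, 0, 0, 0, 0, 0],
    [0, 0, 0, 0, 0, 0],
    [0, 0, 0, 0, 0, 0],
    [0, 0, 0, 0, 0, 0],
    [0, 0, 0, 0, 0, 0],
    [0, 0, 0, 0, 0, 0],
    [0, 0, 0, 0, 0, 0],
    [0, 0, 0, 0, 0, 0]
  ],
  "grip": 1,
  "squeeze": 50
}}

```text
t: 3.45
tool_pos: [0.3969, -0.3689, 0.0818]
tool_rot: [1.379, 2.823, -0.001]
contact_force: [-1.7, -2.0, 2.8]
opening: 0.0371
```

```bash
python3 - <<'E'
from h import *
plan([.397,-.3675,.081],128)
snap('wrist','wrist2.png');snap('side','side2.png')
E
```

```text
t 3.45 pos [ 0.39688458 -0.36887738  0.08180403] psi 127.94009660392739 F [-1.71755317 -1.96149901  2.83894485] open 0.03706885385814895 q6 -1.5480016950822968
shift cm [0.1  0.09 0.08] turn units [-0.    0.01 -0.01]
```

View pics/wrist2.png

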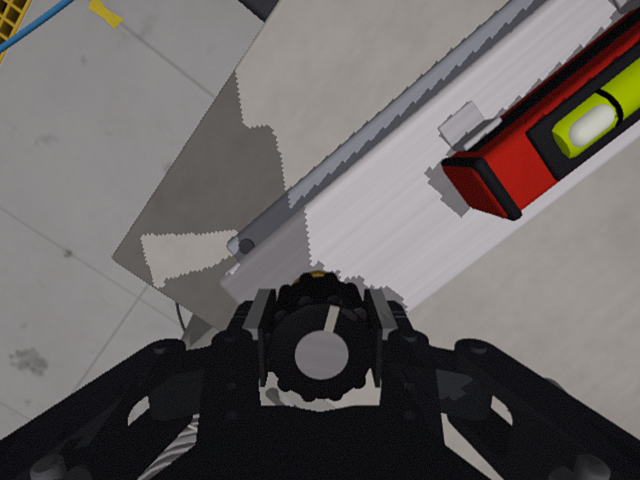

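View pics/side2.png

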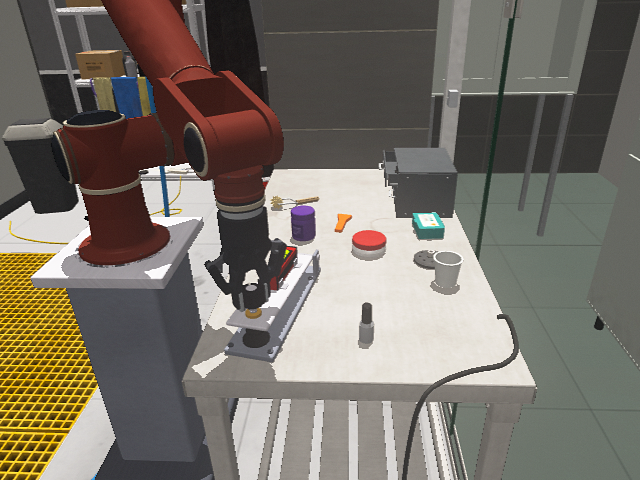

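The wrist view shows both pads on the knob, with the cap at (322,353), and the opening is 37 mm. Next I'll press down, easing outward along the arc.

>>> {"op": "apply_moves", "data": {
  "rows": [
    [0, 0, 0.2, 0, 0, 0],
    [-0.03, -0.04, 0.4, 0, 0, 0],
    [-0.06, -0.07, 0.6, 0, 0, 0],
    [-0.09, -0.11, 0.8, 0, 0, 0],
    [-0.11, -0.14, 1.0, 0, 0, 0],
    [-0.13, -0.16, 1.2, 0, 0, 0],
    [-0.13, -0.16, 1.2, 0, 0, 0],
    [-0.13, -0.16, 1.2, 0, 0, 0]
  ]
}}

```text
t: 4.35
tool_pos: [0.3968, -0.3706, 0.0698]
tool_rot: [1.379, 2.823, 0.001]
contact_force: [-0.5, -1.0, 5.5]
opening: 0.0369
```

>>> {"op": "apply_moves", "data": {
  "rows": [
    [0, 0, 0.1, 0, 0, 0],
    [-0.02, -0.02, 0.2, 0, 0, 0],
    [-0.02, -0.02, 0.3, 0, 0, 0],
    [-0.02, -0.02, 0.3, 0, 0, 0],
    [-0.02, -0.02, 0.3, 0, 0, 0]
  ]
}}

```text
t: 4.85
tool_pos: [0.3969, -0.3707, 0.0674]
tool_rot: [1.379, 2.823, 0.003]
contact_force: [-2.5, 0.1, 8.4]
opening: 0.0369
```

>>> {"op": "apply_moves", "data": {
  "rows": [
    [0, 0, 0.1, 0, 0, 0],
    [0, 0, 0.2, 0, 0, 0],
    [0, 0, 0.2, 0, 0, 0],
    [0, 0, 0.2, 0, 0, 0]
  ]
}}

```text
t: 5.25
tool_pos: [0.397, -0.3711, 0.0671]
tool_rot: [-1.379, -2.822, -0.002]
contact_force: [-5.7, 0.8, 14.2]
opening: 0.0369
```

```bash
python3 - <<'E'
from h import *
plan([.397,-.3675,.081],128)
w=snap('wrist','w3.png');t=snap('top','t3.png');s=snap('side','s3.png')
a=cv2.resize(t['color'][265:335,300:460],None,fx=4.5,fy=4.5,interpolation=cv2.INTER_CUBIC)
b=cv2.resize(s['color'][235:365,205:335],None,fx=4.5,fy=4.5,interpolation=cv2.INTER_CUBIC)
cv2.imwrite('pics/t3z.png',a);cv2.imwrite('pics/s3z.png',b)
E
```

```text
t 5.25 pos [ 0.39701182 -0.37108945  0.06714811] psi 127.92237108372099 F [-5.70882857  0.83883439 14.18705339] open 0.036942658585757474 q6 -1.5516884436951572
shift cm [ 0.29  0.22 -1.38] turn units [ 0.01 -0.01 -0.02]
```

View pics/t3z.png

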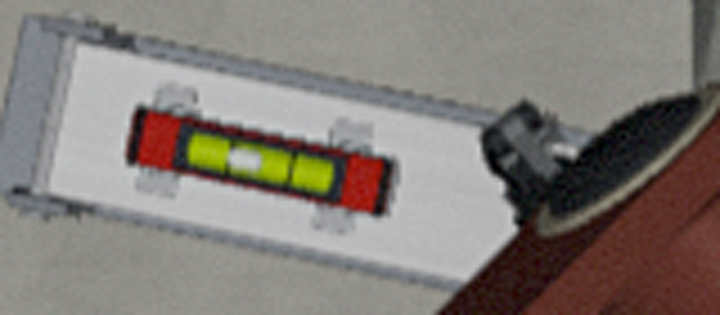

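View pics/s3z.png

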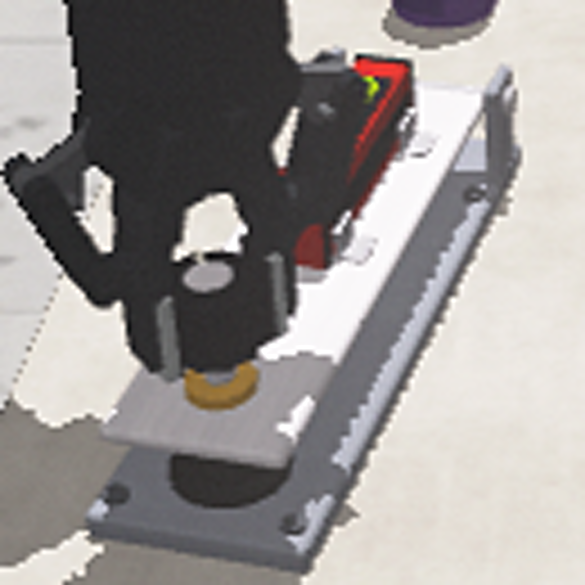

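View pics/w3.png

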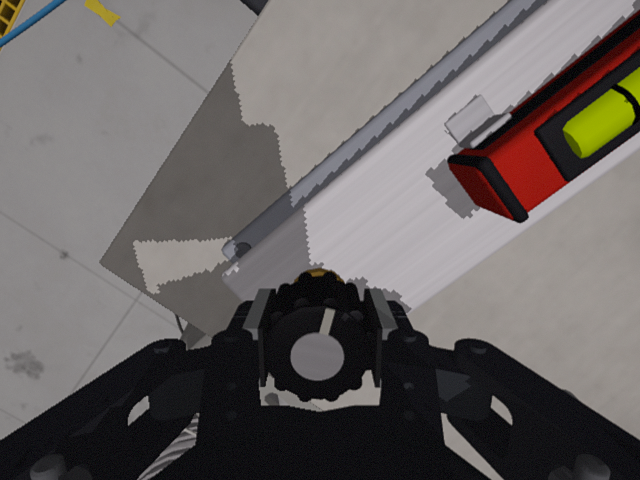

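```bash
python3 - <<'E'
from h import *
o=ctrl.get_obs();M=Ro.from_rotvec(o['tool_rot']).as_matrix()
w=snap('wrist','w4.png');t=snap('top','t4.png')
print(M.T@(atz(w,317.5,356.5,.102)-o['tool_pos']))
a=cv2.resize(t['color'][275:325,325:395],None,fx=10,fy=10,interpolation=cv2.INTER_CUBIC)
cv2.imwrite('pics/t4z.png',a)
o=ctrl.get_obs();print(o['t'],o['contact_force'],o['wrist_torque'])
E
```

```text
[-0.00264414 -0.00039046 -0.03487995]
5.5 [-5.8194615   1.01671437 13.4400309 ] [ 0.57027188  0.98532442 -0.04102716]
```

View pics/t4z.png

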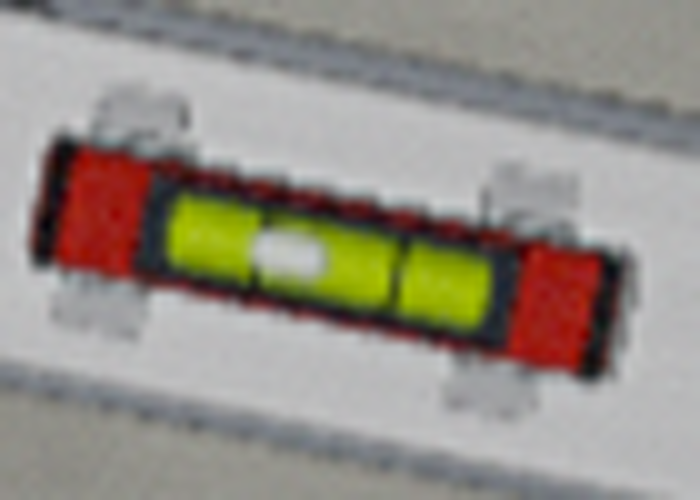

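Contact is 14 N and the bubble has settled. It sits against the hinge-side line (right end near 328 px, middle near 327 px), about −8 mm off, so it needs roughly +0.55 rad clockwise.

>>> {"op": "apply_moves", "data": {
  "rows": [
    [0, 0.01, 0.18, 0, 0, 0.5],
    [0, 0.02, 0.18, 0, 0, 1.0],
    [0, 0.04, 0.18, 0, 0, 1.7],
    [-0.01, 0.06, 0.18, 0, 0, 2.4],
    [-0.02, 0.07, 0.18, 0, 0, 3.1],
    [-0.02, 0.09, 0.18, 0, 0, 3.8],
    [-0.03, 0.1, 0.18, 0, 0, 4.5],
    [-0.03, 0.11, 0.18, 0, 0, 5.2],
    [-0.04, 0.13, 0.18, 0, 0, 5.9],
    [-0.04, 0.14, 0.18, 0, 0, 6.4],
    [-0.04, 0.14, 0.18, 0, 0, 6.4],
    [-0.04, 0.14, 0.18, 0, 0, 6.4],
    [-0.04, 0.14, 0.18, 0, 0, 6.4],
    [-0.04, 0.14, 0.18, 0, 0, 6.4],
    [-0.04, 0.14, 0.18, 0, 0, 6.4]
  ]
}}

```text
t: 7.0
tool_pos: [0.3977, -0.3709, 0.0671]
tool_rot: [-2.102, -2.331, -0.0]
contact_force: [-8.7, 1.5, 15.5]
opening: 0.037
```

```bash
python3 - <<'E'
from h import *
plan([.397,-.371,.067])
w=snap('wrist','w5.png');t=snap('top','t5.png');s=snap('side','s5.png')
a=cv2.resize(t['color'][275:325,325:395],None,fx=10,fy=10,interpolation=cv2.INTER_CUBIC)
cv2.imwrite('pics/t5z.png',a)
E
```

```text
t 7.0 pos [ 0.39773465 -0.37090566  0.06711454] psi 95.91835773077727 F [-8.68734825  1.50966047 15.50866935] open 0.03697830799026677 q6 -0.9903595699662651
shift cm [-0.   -0.07  0.01] turn units [-0.02 -0.02  0.  ]
```

View pics/t5z.png

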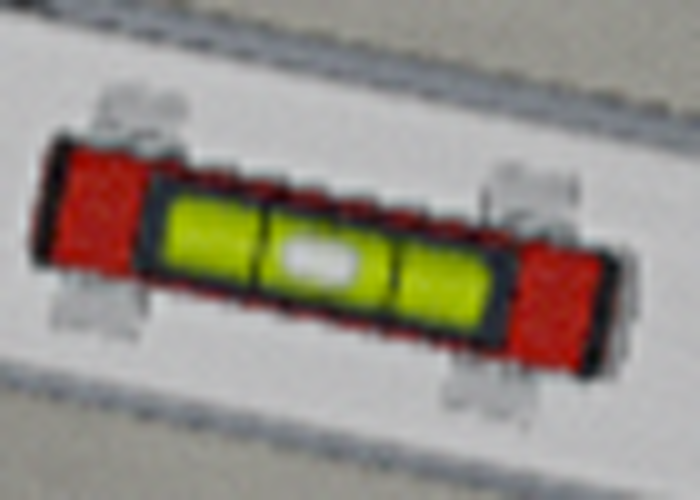

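View pics/w5.png

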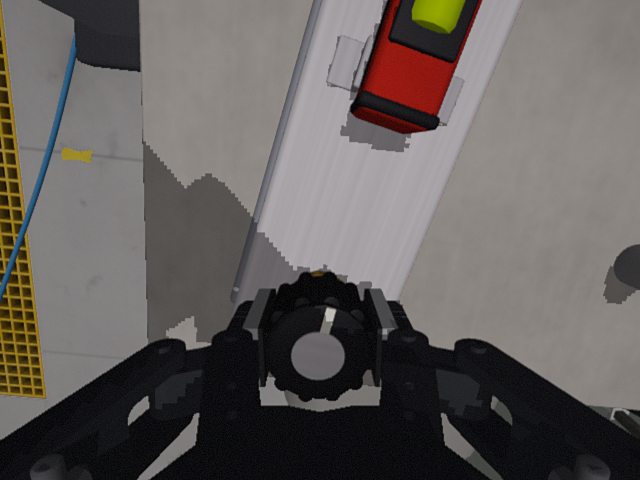

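No slip: the knob pointer hasn't moved relative to the gripper. The bubble is about −1.7 mm off (spans 280–358 px, middle 328). I'll trim it by a little over 0.1 rad and relieve the side force.

>>> {"op": "apply_moves", "data": {
  "rows": [
    [0, -0.02, 0.18, 0, 0, 0.4],
    [0, -0.03, 0.18, 0, 0, 0.8],
    [0, -0.04, 0.18, 0, 0, 1.2],
    [0, -0.04, 0.18, 0, 0, 1.4],
    [0, -0.04, 0.18, 0, 0, 1.4],
    [0, -0.04, 0.18, 0, 0, 1.4],
    [0, -0.04, 0.18, 0, 0, 1.4],
    [0, -0.04, 0.18, 0, 0, 1.4],
    [0, -0.04, 0.18, 0, 0, 1.4],
    [0, -0.04, 0.18, 0, 0, 1.4],
    [0, -0.04, 0.18, 0, 0, 1.4],
    [0, -0.04, 0.18, 0, 0, 1.4]
  ]
}}

```text
t: 8.35
tool_pos: [0.3977, -0.371, 0.0671]
tool_rot: [-2.24, -2.199, -0.001]
contact_force: [-4.8, 2.0, 14.1]
opening: 0.0368
```

```bash
python3 - <<'E'
from h import *
plan([.397,-.371,.067])
w=snap('wrist','w6.png');t=snap('top','t6.png');s=snap('side','s6.png')
a=cv2.resize(t['color'][275:325,325:395],None,fx=10,fy=10,interpolation=cv2.INTER_CUBIC)
b=cv2.resize(s['color'][235:365,205:335],None,fx=4.5,fy=4.5,interpolation=cv2.INTER_CUBIC)
cv2.imwrite('pics/t6z.png',a);cv2.imwrite('pics/s6z.png',b)
o=ctrl.get_obs();print(o['t'],o['contact_force'],np.abs(o['dq']).max())
E
```

```text
t 8.35 pos [ 0.39770789 -0.37096052  0.06711834] psi 88.92708342875108 F [-4.82381473  2.00510571 14.06888603] open 0.03678883067690153 q6 -0.8688930837981048
shift cm [-0.01 -0.07  0.01] turn units [-0.02 -0.03  0.  ]
8.5 [-5.54142994  2.76471446 14.36867183] 0.0011925185395722548
```

View pics/t6z.png

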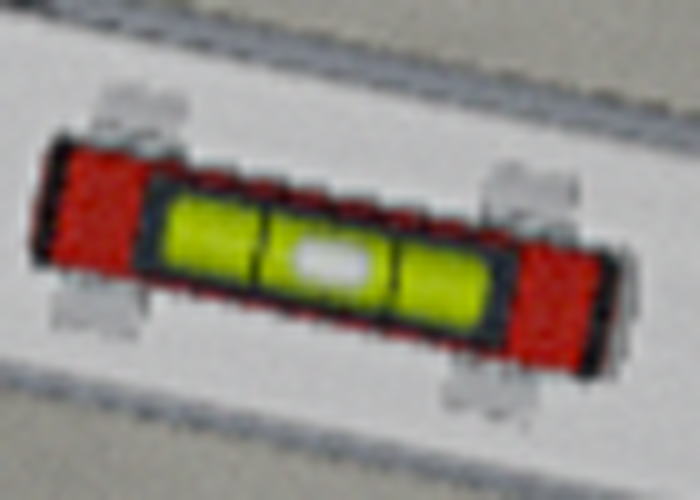

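View pics/s6z.png

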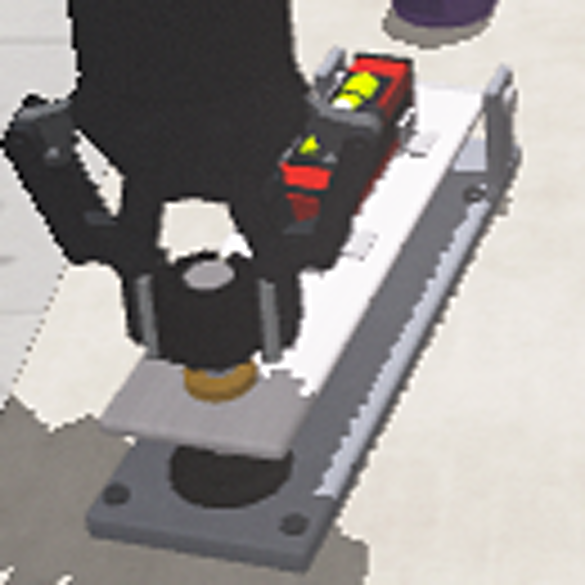

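View pics/w6.png

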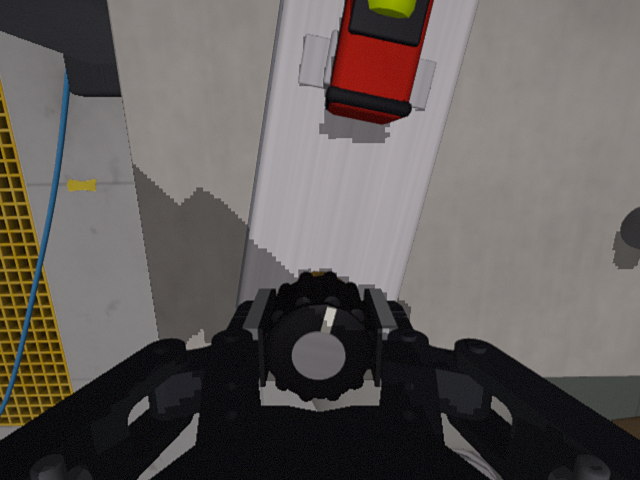

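View pics/t6.png

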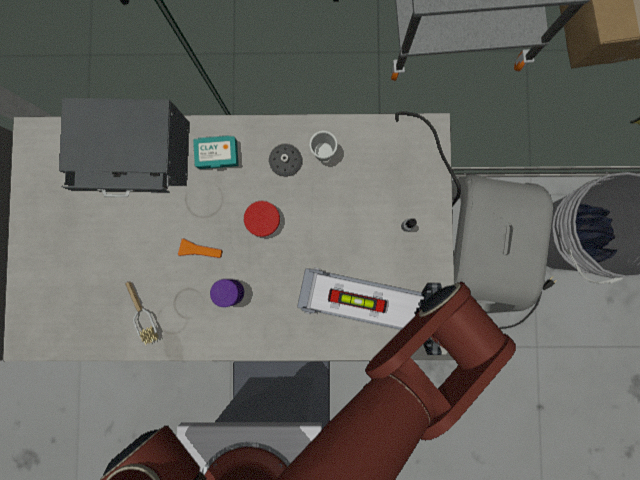

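```bash
python3 -c "
from h import *
ctrl.finish_job();o=ctrl.get_obs();print(o['t'],o['contact_force'],o['opening'])"
```

```text
the job is handed in; nothing more can be done
the job is handed in; nothing more can be done
```

The job is handed in: the arm is still gripping the knob and pressing it down, with the bubble centred, so you can fix the lock nut. It took about 8.5 s of the 32 s allowed. The system reports no verdict, and it gave no reading after hand-in.

I gripped the knob at 50 N, pressed it down until the foot met the pad, and turned it about 0.68 rad clockwise in two steps.

**Last checks before handing in:**
- **Bubble:** about +0.8 mm from the middle in the top view, settled and clear of both lines.
- **Press:** about 14 N upward on the tool. With 2 to 5 N taken by the spring, I estimate about 9 N or more on the pad; I could not measure that directly.
- **Grip:** fingers 37 mm open on the knob, with no slip and the arm at rest.
- **Bystanders:** the jar, tin and bottle look unmoved in the top view.

**Two things that did not quite agree:**
- **Bubble travel:** in the first turn the bubble seemed to move about 6 mm, where about 8 mm was expected. I think this is because one end was hidden by a black line in the earlier picture.
- **Side force:** about 6 N of sideways force is still on the knob.

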